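# Put the charged battery into the label printer

## Task

Put the charged battery into the shelf-label printer: slide the printer's flush battery cover open by pressing on it and dragging it, lift the battery pack out of its charging cradle and lower it into the bay with its nose in the matching notch until it lies flat on the bottom, then slide the cover fully shut again. Leave the bottle, the label roll and the handheld terminal where they are, and let go of everything at the end.

Things in the scene. Friction and masses are not known exactly. Their poses are not given: they have to be found in the camera images.
- printer: Grey label printer, 200 (x) x 154 (y) x 85 mm, fixed to the bench. Origin: centre of underside, z up; label exit on its -x face. Own x -97 to -7: rounded roll lid, up to 115 mm high. Own x +5 to +95, y -67 to +67: recessed channel along y, 4 mm deep (floor 81 mm above the bench), walls up to 85 mm. The battery bay is in the floor of its +y half, hidden while the cover is shut.
- cover (a joint): Travel (m) of the flat black battery cover: 0 = shut at the channel's +y end, growing towards the printer's own -y, 0.068 = open, at its stop; from 0.064 the bay is wholly clear. Starts shut or up to 3 mm ajar. No handle; stays where left; resists with 1.5 N (plus 4 N per m/s). Press down on it with closed fingertips, 5 to 15 N, and drag; at the stops the fingers just slip.
- cover_top (a point): Centre of the cover's top face; moves with the cover; axes as the printer's. The cover is 88 (printer's x) x 66 (printer's y) x 4 mm, with low thumb ribs in the middle; its top is level with the channel walls, 85 mm above the bench.
- bay (a point): Centre of the bay's floor, 58 mm above the bench, axes as the printer's. Pocket 23 mm deep up to the channel floor, 58 mm long in y: main part y -29 to +19, 40 mm wide in x; beyond it, y +19 to +29, a notch 26 mm wide with brass contacts takes the pack's nose. About 2 mm play each side. The pack goes in flat, its own x axis along the printer's +y.
- pack: Loose grey battery pack, 54 (x) x 36 (y) x 20 mm, 0.11 kg. Origin: centre of underside, z up. Main block x -27 to +17, then a nose 22 mm wide with 3 brass contacts; white label on top. Lies in the cradle, top 14 mm standing out. Grip across the 36 mm, fingertips 8 to 10 mm below its top, so that it hangs in the bay as they reach the channel floor; then let it slide down the last 12 mm.
- pack_nose (a point): Middle of the lower edge of the pack's nose end (27 mm along the pack's +x from its origin).
- charger: Black charging cradle, 104 (x) x 80 (y) x 24 mm high, fixed to the bench. Origin: centre of its underside. Recess 6 mm deep (floor 18 mm above the bench) in the shape of the pack with 2 mm play, nose towards own +x; a short lead runs from its +x side into a bench grommet.
- bottle: Bystander: white cleaner bottle with black cap, 68 mm across, 210 mm high. Origin: centre of its underside.
- label_roll: Bystander: spare roll of white labels standing on end, 80 mm across, 100 mm high. Origin: centre of its underside.
- terminal: Bystander: black handheld stock terminal lying face up, 160 x 74 x 25 mm. Origin: centre of its underside.
Not all that is in view belongs to the job. Several things have the shape of the pack; the one meant has the colours described above.

How it is judged:
By the outcome, as a careful person would: the job done as asked, in the order asked, and still so for the second after the job is handed in, with the robot touching nothing.
It also fails if it takes over 72 s, if anything falls off the work surface, if the arm or the gripper's body presses on something with over 40 N, if the wrist force passes 120 N, or if a joint passes its speed limit or range.

## Robot

A 6-joint arm with a two-finger parallel gripper is mounted at the origin on the work surface. World frame = base frame: x ahead of the robot, y to its left, z up, the work surface at z = 0. Lengths are in m, angles in rad, forces in N, time in s.
With the tool pointing down it reaches from about 0.225 to 0.875 m from the base axis. Payload 3.4 kg.
Tool frame: the origin (TCP) lies at the very end of the fingers, on their centre line; the grasp point (between the pads) lies 19 mm behind it; z points along the fingers, x is the direction in which the jaws open and shut, and the axes are right-handed (so a half turn about z gives the same grasp; the last joint's range is limited). The gripper opens to 85 mm and grips with 20 to 120 N. Pads are 22 mm wide; open, the fingers measure 114 mm over their backs; the gripper's body (76 mm by 85 mm) begins 54 mm behind the grasp point. The pads swing forward as they close: fully open they stand 13 mm farther back than shut.
Start: joints at [-1.464, 0.276, 1.505, -0, 1.361, -0.121], TCP at [0.13, -0.56, 0.231] pointing down, gripper open.
Joint ranges: [-2.89, 2.89], [-0.75, 2.08], [0.22, 2.7], [-1.18, 4.32], [0.11, 2.71], [-2.7, 2.7]. Speed limits (rad/s): [2.57, 2.57, 3.14, 3.14, 3.14, 3.14].

## Interface

Orientations are given as a unit quaternion [w, x, y, z].
In Python, from rig import manip gives the robot as it stands.
- The arm moves only by the tool send_rows, never from a script. Its argument "increments" is a list of rows, each a list of 5 numbers: the opening, from 0 (shut) to 1 (fully open), then the shift along the tool's x, y, z in m, then the turn about the tool's z in rad. A call has 1 to 8 rows; each row shifts and turns the commanded pose from where the row before left it, along the tool's axes as they then stand; what a row does not reach is not made up. A row lasts 1/8 s, in which the tool goes at most 62.5 mm and 10.7 degrees, less where a joint would pass 70% of its speed; a pose out of reach is approached as far as the arm can. A call is refused whole if a number of a shift passes 0.0625 or a number of a turn 0.188, either way. A call with a gripper value outside its range is refused whole. The fingers move at their own pace and stop on an object; "squeeze" is the grip in N (left out, the last holds). Time passes only in rows, so rows that do not move let the fingers close. It gives the time, the measured TCP pose, the force and the opening at its end, in the units of the state.
- manip.get_state(): the state, without advancing time (a new reading comes with each control period).
- manip.get_image(name): name is "scene" or "top" or "wrist"; returns the picture (480x640x3 uint8, red, green, blue); there is no depth.
- manip.calibration(name): a dict with "fx", "fy", "cx", "cy" (pixels), "camera_from_world" (4x4, takes a point from world to camera coordinates). Camera axes: x right, y up, looking along -z (the intrinsics and any distortion apply to the point x, -y, -z); pixel columns grow to the right and rows downward; lengths in m; the calibration is good to about 2 mm. A picture is of the moment at which its call begins: read the wrist's pose just before it. calibration takes no time and is no camera call; for the wrist camera it gives the pose at the moment of the call.
- manip.sign_off(): hands the job in, once; it reports no verdict.
The state is a dict: "clock": time; "qpos": joint angles; "qd": joint speeds; "effort": joint torques, N m; "position": TCP position; "ee_rot": TCP orientation; "contact_force": force on the tool from outside, world axes, zero at the start; "moment": the same for the moment, N m; "width": finger opening in m.
Only numpy, scipy, OpenCV 4.12 (cv2) and the standard library are available. Lean on these libraries where they do the work, as an engineer would, in place of code of your own. Each camera call takes 0.05 s, during which the arm holds its last target.

## Working session

There is one attempt and no reset: what is moved stays moved. The work goes in short steps, Python scripts to look and compute and a tool call to move; the robot and the scene stay as the last step left them, time stands still between calls to the robot, and variables do not carry over. Pictures are saved under pics/ and viewed, and the job is handed in when it is done.

Besides the shell and the picture viewer there is one more tool, called after ">>>" in YAML: its name, and indented under it one key for each argument. send_rows: Moves the arm, as the interface text tells. Its arguments: {"type":"object","properties":{"increments":{"type":"array","items":{"type":"array","items":{"type":"number"}}},"squeeze":{"type":"number"}},"required":["increments"]}

```bash
ls; mkdir -p pics; python3 - <<'E'
from rig import manip
import cv2, numpy as np
print(manip.get_state())
for n in ["scene","top","wrist"]:
    c=manip.calibration(n); print(n,c)
    im=manip.get_image(n); cv2.imwrite(f"pics/{n}0.png",im[:,:,::-1])
E
```

```text
pics
{'clock': 0.0, 'qpos': array([-1.46398547e+00,  2.76607416e-01,  1.50610865e+00,  1.44403257e-05,
        1.36073481e+00, -1.21009771e-01]), 'qd': array([ 3.16485459e-04,  4.80049477e-05, -1.69267935e-04,  1.02318047e-03,
        1.48451044e-03, -7.70398143e-04]), 'effort': array([ 7.23277371e-04, -4.16776335e+01, -2.45805162e+01,  8.68836241e-05,
        1.12345006e-02,  2.59879201e-06]), 'position': array([ 0.12980435, -0.55961591,  0.23044241]), 'ee_rot': array([-6.66585021e-04,  7.82895587e-01, -6.22152422e-01, -6.47272524e-04]), 'contact_force': array([ 0.76153278, -0.29348696,  0.29032726]), 'moment': array([ 0.02715008,  0.0069563 , -0.01389397]), 'width': 0.08521777072345577}
scene {'fx': 582.973697754249, 'fy': 582.973697754249, 'cx': 331.20303396085404, 'cy': 239.97971180744324, 'camera_from_world': array([[ 0.5064338 ,  0.86214053,  0.01544394, -0.32322101],
       [-0.71047974,  0.40706306,  0.57403677,  0.41905663],
       [ 0.48861371, -0.30168422,  0.81868387, -1.7154159 ],
       [ 0.        ,  0.        ,  0.        ,  1.        ]])}
top {'fx': 466.53741468976364, 'fy': 466.53741468976364, 'cx': 320.9126794047452, 'cy': 236.02405954182174, 'camera_from_world': array([[-2.05308649e-04, -9.99953082e-01, -9.68461245e-03,
         1.87580288e-02],
       [ 9.83743780e-01, -1.94110169e-03,  1.79567280e-01,
        -6.36902278e-01],
       [-1.79577654e-01, -9.49031054e-03,  9.83698023e-01,
        -1.09160314e+00],
       [ 0.00000000e+00,  0.00000000e+00,  0.00000000e+00,
         1.00000000e+00]])}
wrist {'fx': 417.3204733409077, 'fy': 417.3204733409077, 'cx': 316.76792065428623, 'cy': 237.42488468251753, 'camera_from_world': array([[ 0.22666115, -0.97397078, -0.00237413, -0.57367115],
       [ 0.92854178,  0.21682348, -0.30132662,  0.03914354],
       [ 0.29399809,  0.06609456,  0.95351803, -0.38091727],
       [ 0.        ,  0.        ,  0.        ,  1.        ]])}
```

View pics/scene0.png

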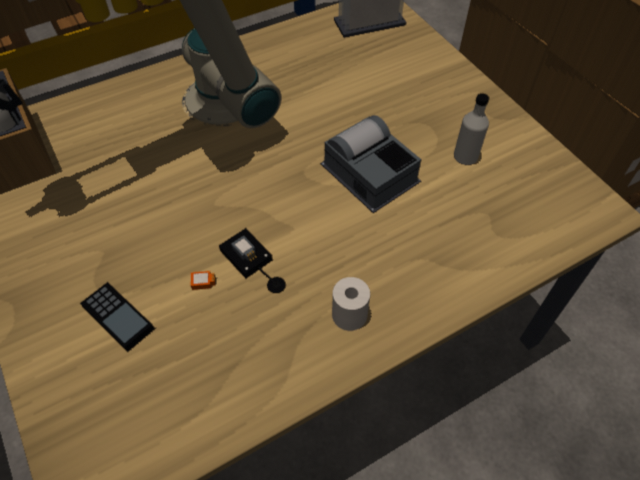

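View pics/top0.png

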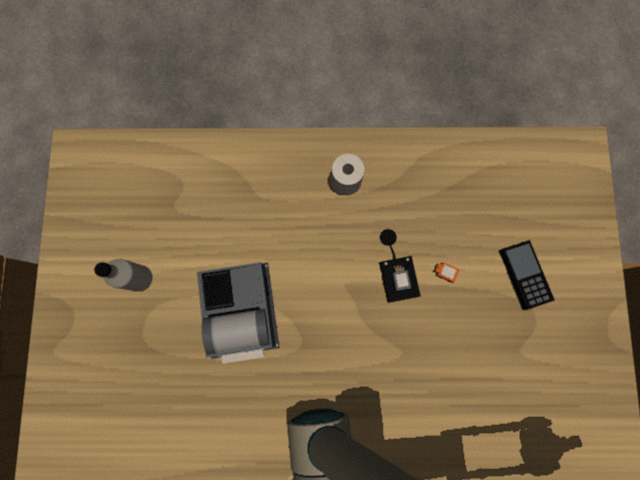

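View pics/wrist0.png

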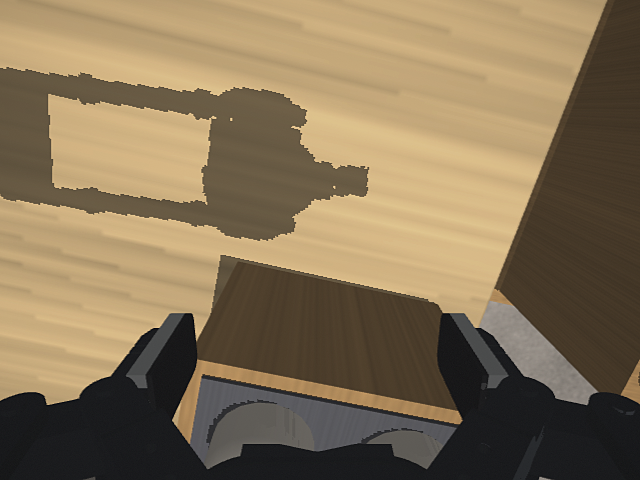

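The scene view shows the printer at (372,163), the cradle with a grey pack at (246,248), an orange pack-shaped thing at (203,280), the terminal at (118,316), the roll at (351,303) and the bottle at (471,135). In the top view the printer is at (238,310) with its black cover at (218,290), the cradle and pack are at (401,280) and the orange decoy is at (447,272).

Candidates for the pack are the grey one in the cradle, top px (402,280), and the orange one on the bench, top px (447,272). I'll zoom in to check.

```bash
python3 - <<'E'
import cv2, numpy as np
t=cv2.imread("pics/top0.png"); s=cv2.imread("pics/scene0.png")
a=cv2.resize(t[250:370,185:285],None,fx=5,fy=5,interpolation=cv2.INTER_CUBIC)
b=cv2.resize(t[225:310,370:470],None,fx=7,fy=7,interpolation=cv2.INTER_CUBIC)
c=cv2.resize(s[220:300,180:290],None,fx=7,fy=7,interpolation=cv2.INTER_CUBIC)
g=lambda i:np.uint8(255*(i/255.)**.6)
for n,i in zip("abc",(a,b,c)): cv2.imwrite(f"pics/crop_{n}.png",g(i)); print(i.shape)
E
```

```text
(600, 500, 3)
(595, 700, 3)
(560, 770, 3)
```

View pics/crop_a.png

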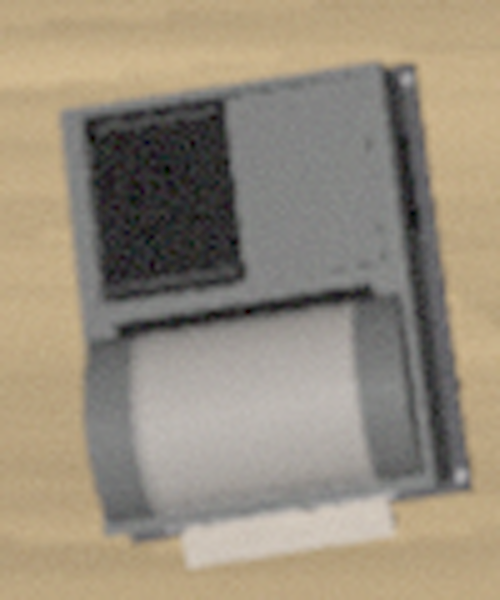

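View pics/crop_b.png

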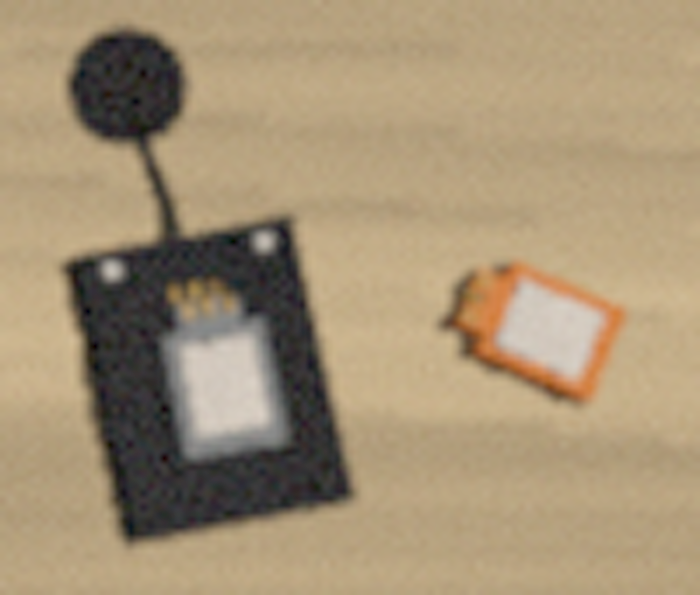

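View pics/crop_c.png

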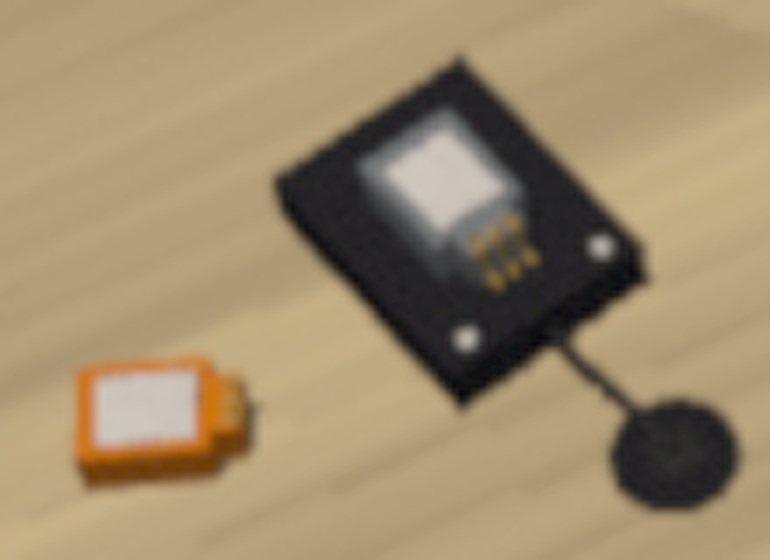

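```bash
cat > h.py <<'E'
import cv2, numpy as np
from rig import manip
def ray(cal,uv):
    uv=np.atleast_2d(np.asarray(uv,float)); T=cal["camera_from_world"]; R=T[:3,:3]; t=T[:3,3]
    d=np.c_[(uv[:,0]-cal["cx"])/cal["fx"],-(uv[:,1]-cal["cy"])/cal["fy"],-np.ones(len(uv))]
    return -R.T@t, d@R
def plane(cal,uv,z):
    o,d=ray(cal,uv); return o+d*((z-o[2])/d[:,2])[:,None]
def proj(cal,P):
    P=np.atleast_2d(P); T=cal["camera_from_world"]; p=P@T[:3,:3].T+T[:3,3]
    return np.c_[cal["cx"]+cal["fx"]*p[:,0]/-p[:,2], cal["cy"]-cal["fy"]*p[:,1]/-p[:,2]]
def Rq(q):
    from scipy.spatial.transform import Rotation as R
    return R.from_quat([q[1],q[2],q[3],q[0]]).as_matrix()
def tool():
    s=manip.get_state(); R=Rq(s["ee_rot"]); 
    print("t%.2f"%s["clock"],"pos",s["position"].round(4),"xyaw %.2f"%np.degrees(np.arctan2(R[1,0],R[0,0])),"z",R[:,2].round(3),"F",s["contact_force"].round(1),"w %.4f"%s["width"],"q",s["qpos"].round(2)); return s,R
def toxy(dw,R): return R.T@np.asarray(dw,float)
def snap(n,f,box=None,k=1,gam=.6):
    c=manip.calibration(n); im=manip.get_image(n)[:,:,::-1].copy(); cv2.imwrite(f"pics/{f}_raw.png",im); np.save(f"pics/{f}.npy",c,allow_pickle=True)
    v=im if box is None else im[box[1]:box[3],box[0]:box[2]]
    v=cv2.resize(v,None,fx=k,fy=k,interpolation=cv2.INTER_CUBIC)
    cv2.imwrite(f"pics/{f}.png",np.uint8(255*(v/255.)**gam)); return c,im
E
python3 - <<'E'
from h import *
c=manip.calibration("top")
A=lambda p:np.array(p)/5+[185,250]
B=lambda p:np.array(p)/7+[370,225]
def rep(n,P):
    print(n,P.round(4).tolist()); print("  ctr",P.mean(0).round(4),"sides",[round(float(np.linalg.norm(P[i]-P[(i+1)%4])),4) for i in range(4)],
     "yaw",[round(float(np.degrees(np.arctan2(*(P[(i+1)%4]-P[i])[[1,0]]))),1) for i in range(4)])
rep("cover z.085",plane(c,A([(86,124),(222,101),(244,276),(106,298)]),.085))
rep("printer top",plane(c,A([(65,110),(380,65),(410,290),(88,340)]),.085))
rep("cradle z.024",plane(c,B([(66,265),(290,218),(352,494),(130,541)]),.024))
rep("pack main z.032",plane(c,B([(162,335),(268,316),(291,440),(185,460)]),.032))
tool()
E
```

```text
cover z.085 [[0.5389, 0.2997, 0.085], [0.5498, 0.2354, 0.085], [0.4675, 0.2221, 0.085], [0.4573, 0.2866, 0.085]]
  ctr [0.5034 0.2609 0.085 ] sides [0.0652, 0.0834, 0.0652, 0.0827] yaw [-80.4, -170.9, 99.0, 9.1]
printer top [[0.5456, 0.31, 0.085], [0.5669, 0.1605, 0.085], [0.4609, 0.1441, 0.085], [0.4379, 0.2941, 0.085]]
  ctr [0.5028 0.2272 0.085 ] sides [0.151, 0.1073, 0.1518, 0.1089] yaw [-81.9, -171.2, 98.7, 8.4]
cradle z.024 [[0.5744, -0.1283, 0.024], [0.5912, -0.209, 0.024], [0.4928, -0.2275, 0.024], [0.4764, -0.1487, 0.024]]
  ctr [ 0.5337 -0.1784  0.024 ] sides [0.0824, 0.1001, 0.0805, 0.1001] yaw [-78.2, -169.4, 101.8, 11.7]
pack main z.032 [[0.5484, -0.1608, 0.032], [0.5551, -0.1985, 0.032], [0.5113, -0.2051, 0.032], [0.5043, -0.1677, 0.032]]
  ctr [ 0.5298 -0.183   0.032 ] sides [0.0383, 0.0443, 0.0381, 0.0446] yaw [-79.9, -171.4, 100.5, 8.8]
t0.15 pos [ 0.1298 -0.5597  0.2306] xyaw -76.95 z [-0.     0.001 -1.   ] F [-0.2  0.3  1.5] w 0.0855 q [-1.46  0.28  1.51  0.    1.36 -0.12]
```

The grey pack with the white label, in the cradle at top px (402,280), is the one meant; the crop confirms it. The orange one at (447,272) is a decoy. Sizes agree: the cover measures 65x83 against 66x88 mm, and the printer's 151 against 154. Next I hover over the cover with the tool x axis along the printer's -y.

>>> send_rows:
  increments:
    - [0, 0, 0, 0, 0.079]
    - [0, -0.05, -0.0325, 0, 0]
    - [0, -0.05, -0.0325, 0, 0]
    - [0, -0.05, -0.0325, 0, 0]
    - [0, -0.05, -0.0325, 0, 0]
    - [0, -0.05, -0.0325, 0, 0]
    - [0, -0.05, -0.0325, 0, 0]
    - [0, -0.05, -0.0325, 0, 0]

```text
clock: 1.15
position: [0.3033, -0.1786, 0.2313]
ee_rot: [-0.0, 0.757, -0.653, 0.0]
contact_force: [0.5, 0.2, 0.1]
width: 0.0001
```

>>> send_rows:
  increments:
    - [0, -0.05, -0.0325, 0, 0]
    - [0, -0.05, -0.0325, 0, 0]
    - [0, -0.05, -0.0325, 0, 0]
    - [0, -0.05, -0.0325, 0, 0]
    - [0, -0.05, -0.0325, 0, 0]
    - [0, -0.05, -0.0325, 0, 0]
    - [0, -0.05, -0.0325, 0, 0]
    - [0, 0, 0, 0, 0]

```text
clock: 2.15
position: [0.4772, 0.203, 0.2305]
ee_rot: [-0.0, 0.759, -0.651, -0.0]
contact_force: [0.1, -1.0, 0.3]
width: 0.0
```

```bash
python3 - <<'E'
from h import *
s,R=tool()
c,im=snap("wrist","w1")
T=c["camera_from_world"]; o=-T[:3,:3].T@T[:3,3]
print("cam offset in tool",(R.T@(o-s["position"])).round(4), "cam look in tool",(R.T@(-T[2,:3])).round(3))
print("tcp px ", proj(c,s["position"]))
E
```

```text
t2.15 pos [0.4772 0.203  0.2305] xyaw -81.20 z [-0.     0.001 -1.   ] F [ 0.1 -1.   0.3] w 0.0000 q [0.27 0.19 1.62 0.   1.33 1.68]
cam offset in tool [-0.0003 -0.0779 -0.1431] cam look in tool [-0.     0.302  0.953]
tcp px  [[317.75775129 318.63295836]]
```

View pics/w1.png

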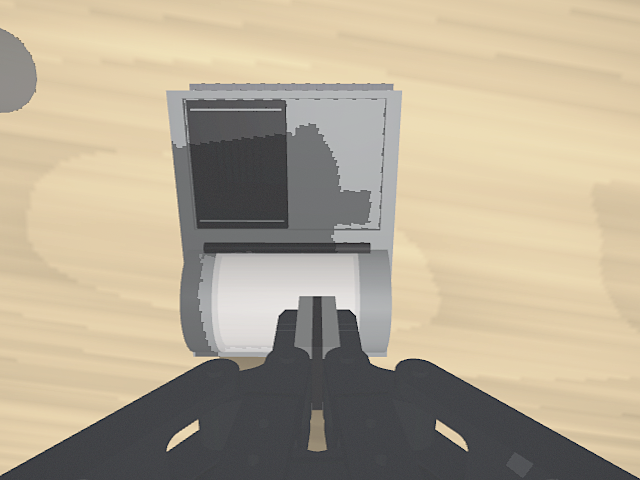

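The wrist view shows the black cover at px (184..289, 99..229), the channel outline reaching right to (385,98)-(380,229), and the roll lid below them. Measuring:

```bash
python3 - <<'E'
from h import *
c=np.load("pics/w1.npy",allow_pickle=True).item(); im=cv2.imread("pics/w1_raw.png")
v=cv2.resize(im[75:245,155:415],None,fx=3,fy=3,interpolation=cv2.INTER_CUBIC); cv2.imwrite("pics/w1c.png",np.uint8(255*(v/255.)**.6))
P=plane(c,[(184,99.5),(287,99.5),(289.5,228.5),(197,228.5)],.085)
def rep(n,P):
    print(n,P.round(4).tolist()); print("  ctr",P.mean(0).round(4),"sides",[round(float(np.linalg.norm(P[i]-P[(i+1)%4])),4) for i in range(4)],
     "yaw",[round(float(np.degrees(np.arctan2(*(P[(i+1)%4]-P[i])[[1,0]]))),1) for i in range(4)])
rep("cover",P)
rep("printer top",plane(c,[(167,91),(402,91),(391,252),(185,252)],.085))
rep("channel",plane(c,[(184,98.5),(385.5,98.5),(379.5,229.5),(197,229)],.085))
E
```

```text
cover [[0.5444, 0.3024, 0.085], [0.5548, 0.2355, 0.085], [0.4676, 0.222, 0.085], [0.4573, 0.2879, 0.085]]
  ctr [0.506  0.2619 0.085 ] sides [0.0677, 0.0882, 0.0667, 0.0883] yaw [-81.2, -171.2, 98.9, 9.4]
printer top [[0.5479, 0.3137, 0.085], [0.5715, 0.162, 0.085], [0.4613, 0.1461, 0.085], [0.4379, 0.2954, 0.085]]
  ctr [0.5047 0.2293 0.085 ] sides [0.1534, 0.1114, 0.1511, 0.1115] yaw [-81.2, -171.8, 98.9, 9.4]
channel [[0.545, 0.3024, 0.085], [0.5653, 0.1717, 0.085], [0.4768, 0.1578, 0.085], [0.4569, 0.2879, 0.085]]
  ctr [0.511 0.23  0.085] sides [0.1322, 0.0896, 0.1316, 0.0893] yaw [-81.2, -171.1, 98.7, 9.4]
```

View pics/w1c.png

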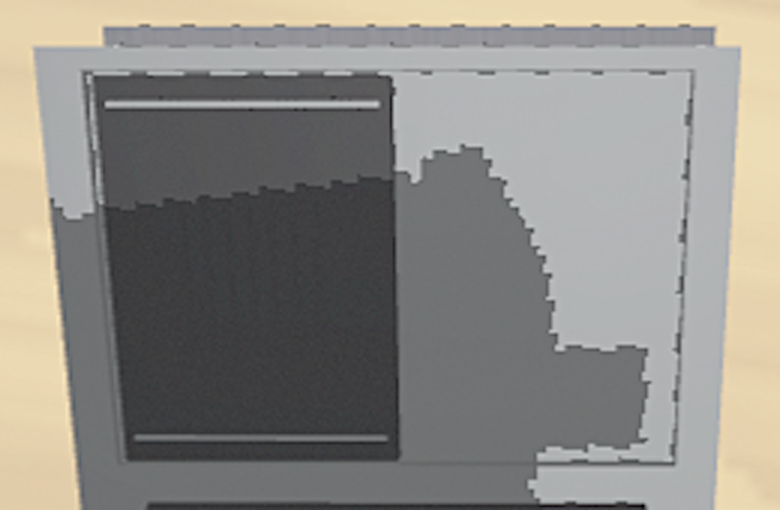

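>>> send_rows:
  increments:
    - [0, -0.027, -0.019, 0, 0]
    - [0, -0.027, -0.019, 0, 0]
    - [0, 0, 0, 0.04, 0]
    - [0, 0, 0, 0.04, 0]
    - [0, 0, 0, 0.04, 0]
    - [0, 0, 0, 0.015, 0]
    - [0, 0, 0, 0, 0]

```text
clock: 3.08
position: [0.5052, 0.2575, 0.0959]
ee_rot: [0.001, 0.757, -0.653, -0.0]
contact_force: [0.7, 0.9, 0.4]
width: 0.0002
```

>>> send_rows:
  increments:
    - [0, 0, 0, 0.005, 0]
    - [0, 0, 0, 0.003, 0]
    - [0, 0, 0, 0.002, 0]
    - [0, 0, 0, 0, 0]

```text
clock: 3.58
position: [0.5057, 0.2587, 0.0864]
ee_rot: [-0.0, 0.758, -0.653, 0.0]
contact_force: [0.4, 0.5, 0.8]
width: -0.0001
```

>>> send_rows:
  increments:
    - [0, 0, 0, 0.0015, 0]
    - [0, 0, 0, 0, 0]

```text
clock: 3.82
position: [0.5058, 0.2587, 0.0851]
ee_rot: [-0.0, 0.758, -0.653, 0.0]
contact_force: [-0.9, 0.3, 2.6]
width: -0.0001
```

>>> send_rows:
  increments:
    - [0, 0, 0, 0.001, 0]
    - [0, 0, 0, 0, 0]

```text
clock: 4.08
position: [0.5058, 0.2587, 0.085]
ee_rot: [-0.0, 0.758, -0.653, 0.0]
contact_force: [-1.9, 0.2, 7.5]
width: 0.0
```

>>> send_rows:
  increments:
    - [0, 0, 0, 0.0006, 0]
    - [0, 0.005, 0, 0, 0]
    - [0, 0.008, 0, 0, 0]
    - [0, 0.008, 0, 0, 0]
    - [0, 0.008, 0, 0, 0]
    - [0, 0, 0, 0, 0]

```text
clock: 4.82
position: [0.5103, 0.2296, 0.085]
ee_rot: [-0.001, 0.758, -0.653, 0.001]
contact_force: [-2.1, -2.2, 10.6]
width: 0.0002
```

```bash
python3 - <<'E'
from h import *
s,R=tool()
snap("wrist","w2")
E
```

```text
t4.83 pos [0.5103 0.2296 0.085 ] xyaw -81.49 z [ 0.002  0.    -1.   ] F [-2.1 -2.2 10.6] w 0.0002 q [ 0.3   0.37  1.76 -0.    1.01  1.72]
```

View pics/w2.png

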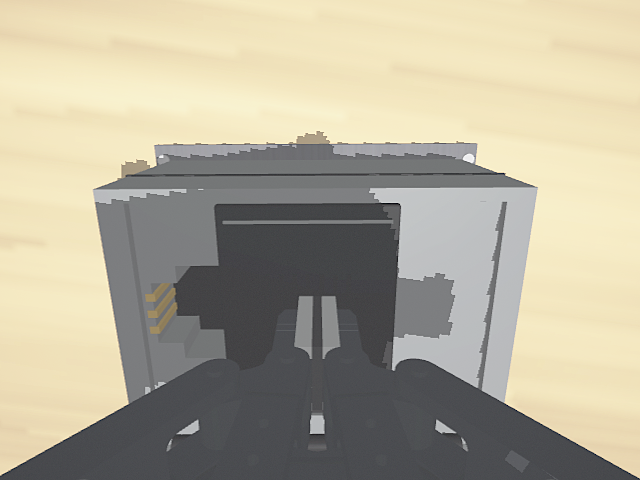

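The cover, px (216..400, 205..), moved with the fingers about 29 mm, and the notch with its brass contacts is showing at (160,308). I'll drag the rest and go past the stop, where the fingers slip.

>>> send_rows:
  increments:
    - [0, 0.008, 0, 0, 0]
    - [0, 0.008, 0, 0, 0]
    - [0, 0.008, 0, 0, 0]
    - [0, 0.008, 0, 0, 0]
    - [0, 0.006, 0, 0, 0]
    - [0, 0.004, 0, 0, 0]
    - [0, 0.003, 0, 0, 0]
    - [0, 0, 0, 0, 0]

```text
clock: 5.88
position: [0.5178, 0.1875, 0.085]
ee_rot: [-0.003, 0.757, -0.653, -0.0]
contact_force: [-1.1, 3.9, 8.7]
width: -0.0003
```

>>> send_rows:
  increments:
    - [0, 0, 0, -0.01, 0]
    - [0, 0, 0, -0.04, 0]
    - [0, 0, 0, -0.05, 0]
    - [0, 0, 0.03, -0.05, 0]
    - [0, 0, 0.03, 0, 0]
    - [0, 0, 0, 0, 0]

```text
clock: 6.62
position: [0.4554, 0.176, 0.2341]
ee_rot: [0.0, 0.758, -0.652, 0.0]
contact_force: [0.3, -0.2, 0.4]
width: -0.0
```

```bash
python3 - <<'E'
from h import *
s,R=tool()
snap("wrist","w3")
E
```

```text
t6.62 pos [0.4554 0.176  0.2341] xyaw -81.46 z [ 0. -0. -1.] F [ 0.3 -0.2  0.4] w -0.0000 q [ 0.23  0.14  1.67 -0.    1.32  1.65]
```

View pics/w3.png

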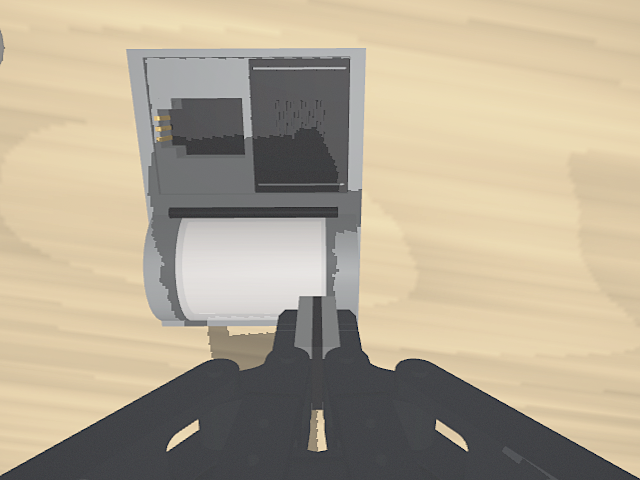

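The cover is at the channel's right end, px (249..351, 58..191), and the bay is wholly visible at (172..245, 97..155) with the contacts at (162,128). Zooming to measure the bay and cover travel.

```bash
python3 - <<'E'
from h import *
im=cv2.imread("pics/w3_raw.png")
v=cv2.resize(im[85:170,145:260],None,fx=6,fy=6,interpolation=cv2.INTER_CUBIC); cv2.imwrite("pics/w3c.png",np.uint8(255*(v/255.)**.5))
v=cv2.resize(im[40:205,120:375],None,fx=3,fy=3,interpolation=cv2.INTER_CUBIC); cv2.imwrite("pics/w3d.png",np.uint8(255*(v/255.)**.5))
E
```

```text
(no output)
```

View pics/w3c.png

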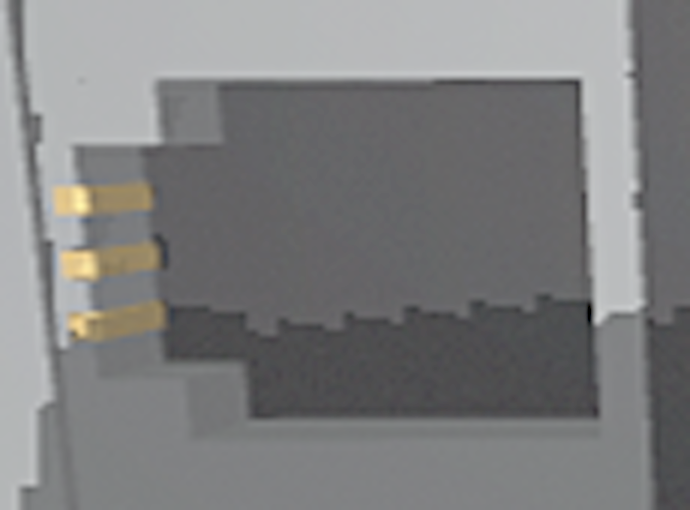

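View pics/w3d.png

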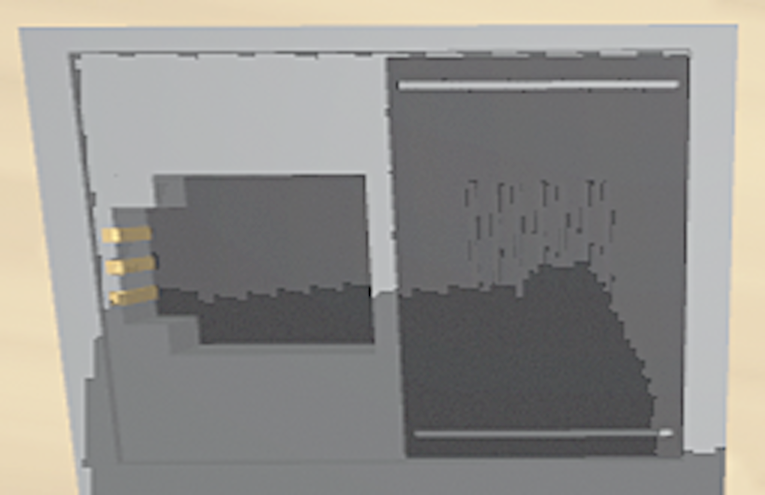

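```bash
python3 - <<'E'
from h import *
c=np.load("pics/w3.npy",allow_pickle=True).item()
A=lambda p:np.array(p)/6+[145,85]
D=lambda p:np.array(p)/3+[120,40]
yaw=np.radians(8.8); ex=np.array([np.cos(yaw),np.sin(yaw)]); ey=np.array([-np.sin(yaw),np.cos(yaw)])
P=plane(c,A([(157,80),(580,80),(601,434),(190,438),(73,147),(98,376)]),.081)[:,:2]
for p in P: print(p.round(4),(p@ex).round(4),(p@ey).round(4))
C=plane(c,D([(386,57),(689,55),(682,456),(407,457)]),.085)[:,:2]; print("cover",C.mean(0).round(4)); print((C@ex).round(4),(C@ey).round(4))
H=plane(c,D([(71,52),(690,50),(680,459),(120,464)]),.085)[:,:2]; print("channel",H.mean(0).round(4)); print((H@ex).round(4),(H@ey).round(4))
# yaw estimate
for a,b in [(0,1),(3,2)]:
    d=P[b]-P[a]; print("row yaw",np.degrees(np.arctan2(d[1],d[0]))+90)
xm=(P[[0,1]]@ex).mean()/2+(P[[2,3]]@ex).mean()/2
yr=(P[[1,2]]@ey).mean(); yl=(P[[4,5]]@ey).mean()
print("len",yl-yr,"bay ctr",(xm*ex+(yr+yl)/2*ey).round(4), "shoulder", (P[[0,3]]@ey).mean()-yr)
E
```

```text
[0.5222 0.2857] 0.5598 0.2024
[0.5293 0.2387] 0.5596 0.155
[0.4905 0.2325] 0.5203 0.1548
[0.4829 0.2801] 0.52 0.2029
[0.5136 0.2948] 0.5526 0.2127
[0.4884 0.291 ] 0.5272 0.2128
cover [0.5159 0.1968]
[0.5837 0.5838 0.4962 0.4962] [0.1483 0.083  0.0829 0.148 ]
channel [0.5108 0.2305]
[0.5849 0.5848 0.4955 0.4948] [0.2161 0.0828 0.0834 0.2161]
row yaw 8.594368990169869
row yaw 9.147044197403446
len 0.05791541642081072 bay ctr [0.5055 0.2643] shoulder 0.04780265228343655
```

The bay centre is (0.5055, 0.2643) at yaw 8.8°, with length 57.9 (58), width 39.6 (40) and shoulder 47.8 (48) mm, all in agreement. The cover sits at its stop. Now to the pack.

>>> send_rows:
  increments:
    - [0.65, 0.052, 0.007, 0, 0]
    - [0.65, 0.052, 0.007, 0.01, 0]
    - [0.65, 0.052, 0.007, 0.01, 0]
    - [0.65, 0.052, 0.007, 0.01, 0]
    - [0.65, 0.052, 0.007, 0.01, 0]
    - [0.65, 0.052, 0.007, 0.01, 0]
    - [0.65, 0.052, 0.007, 0, 0]
    - [0.65, 0, 0, 0, 0]

```text
clock: 7.68
position: [0.4636, -0.1951, 0.1821]
ee_rot: [0.001, 0.756, -0.654, 0.0]
contact_force: [0.9, 0.3, 0.3]
width: 0.0554
```

```bash
python3 - <<'E'
from h import *
s,R=tool()
snap("wrist","w4")
E
```

```text
t7.67 pos [ 0.4636 -0.1951  0.1821] xyaw -81.76 z [-0.001 -0.001 -1.   ] F [0.9 0.3 0.3] w 0.0554 q [-0.54  0.2   1.73 -0.    1.2   0.89]
```

View pics/w4.png

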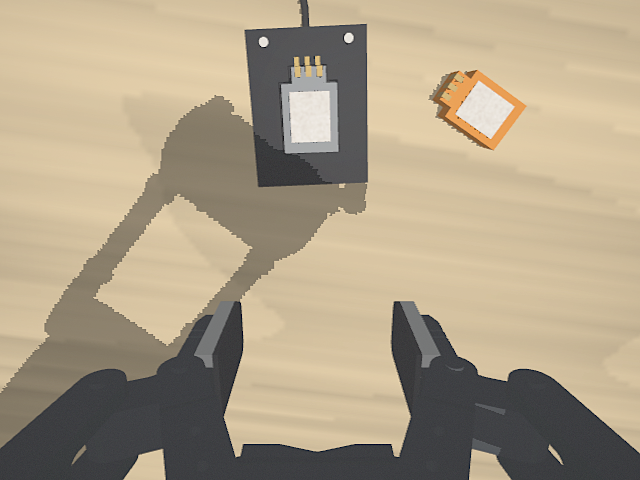

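The grey pack is at px (282..339, 66..152) in the black cradle, nose and contacts pointing up the picture. The orange decoy is at (482,110).

```bash
python3 - <<'E'
from h import *
im=cv2.imread("pics/w4_raw.png")
v=cv2.resize(im[50:160,265:355],None,fx=5.4,fy=5.4,interpolation=cv2.INTER_CUBIC); cv2.imwrite("pics/w4c.png",np.uint8(255*(v/255.)**.6)); print(v.shape)
E
```

```text
(594, 486, 3)
```

View pics/w4c.png

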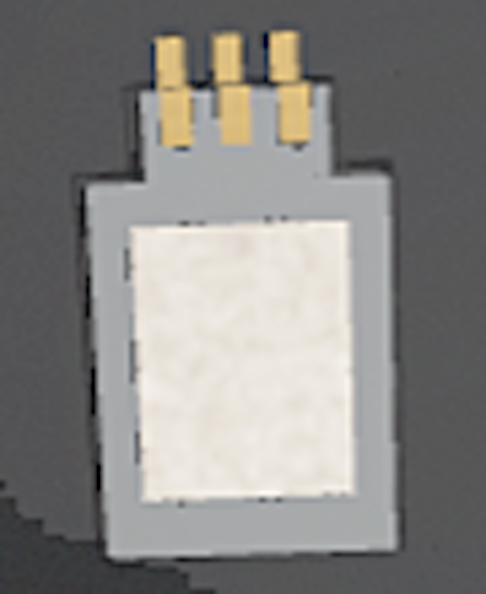

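```bash
python3 - <<'E'
from h import *
c=np.load("pics/w4.npy",allow_pickle=True).item()
A=lambda p:np.array(p)/5.4+[265,50]
P=plane(c,A([(86,186),(389,173),(400,548),(106,557),(140,88),(328,85)]),.038)[:,:2]
g=lambda a,b:(round(float(np.linalg.norm(P[b]-P[a])),4),round(float(np.degrees(np.arctan2(*(P[b]-P[a])[::-1]))),2))
for a,b in [(0,1),(3,2),(3,0),(2,1),(4,5)]: print(g(a,b))
back=(P[2]+P[3])/2; sh=(P[0]+P[1])/2; no=(P[4]+P[5])/2
ax=no-back; print("axis",np.linalg.norm(ax),np.degrees(np.arctan2(ax[1],ax[0])), "origin",((no+back)/2).round(4))
yaw=np.radians(11); u=np.array([np.cos(yaw),np.sin(yaw)])
s,R=tool()
E
```

```text
(0.0363, -79.4)
(0.0369, -79.99)
(0.0438, 10.09)
(0.0442, 10.92)
(0.0222, -80.86)
axis 0.05434756295302307 10.445051476988139 origin [ 0.5368 -0.1797]
t7.72 pos [ 0.4631 -0.1927  0.1821] xyaw -81.68 z [-0.001  0.001 -1.   ] F [ 1.3 -0.2 -0.1] w 0.0553 q [-0.53  0.2   1.74 -0.    1.21  0.89]
```

>>> send_rows:
  increments:
    - [0.65, 0, 0, 0, -0.037]
    - [0.65, 0, -0.036, 0.02, 0]
    - [0.65, 0, -0.036, 0.03, 0]
    - [0.65, 0, 0, 0.03, 0]
    - [0.65, 0, 0, 0.02, 0]
    - [0.65, 0, 0, 0, 0]
    - [0.65, 0, 0, 0, 0]

```text
clock: 8.6
position: [0.5342, -0.1768, 0.0841]
ee_rot: [-0.0, 0.77, -0.638, 0.001]
contact_force: [-0.7, -0.6, 0.8]
width: 0.0553
```

```bash
python3 - <<'E'
from h import *
s,R=tool()
print("delta tool",toxy(np.array([.5339,-.1802,.028])-s["position"],R).round(4))
snap("wrist","w5")
E
```

```text
t8.60 pos [ 0.5342 -0.1768  0.0841] xyaw -79.25 z [ 0.001 -0.001 -1.   ] F [-0.7 -0.6  0.8] w 0.0553 q [-0.44  0.38  1.75 -0.    1.01  0.94]
delta tool [0.0032 0.001  0.0561]
```

View pics/w5.png

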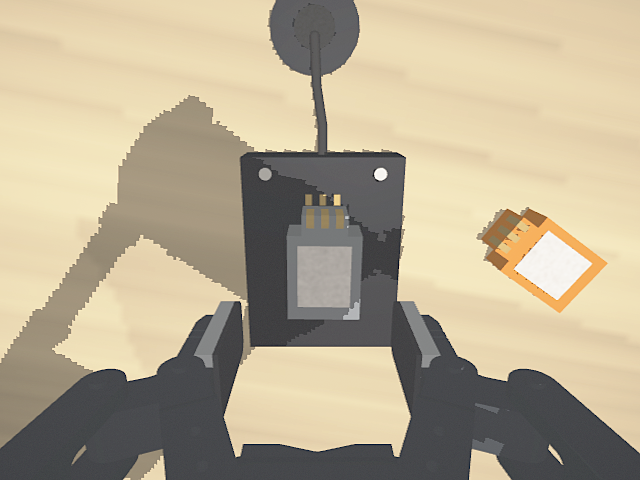

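The pack is at px (288..362, 228..320) and the jaw centre at 317, so the pack lies about 4 mm to the right, as computed. Correcting and descending to grip.

>>> send_rows:
  increments:
    - [0.65, 0.0035, 0.001, 0.02, 0]
    - [0.65, 0, 0, 0.02, 0]
    - [0.65, 0, 0, 0.01, 0]
    - [0.65, 0, 0, 0.006, 0]
    - [0.65, 0, 0, 0, 0]

```text
clock: 9.28
position: [0.5334, -0.1811, 0.0274]
ee_rot: [-0.0, 0.77, -0.638, 0.0]
contact_force: [-1.0, 0.2, 0.3]
width: 0.0554
```

```bash
python3 - <<'E'
from h import *
s,R=tool()
print("delta tool",toxy(np.array([.5339,-.1802,.028])-s["position"],R).round(4))
snap("wrist","w6")
E
```

```text
t9.28 pos [ 0.5334 -0.1811  0.0274] xyaw -79.35 z [ 0. -0. -1.] F [-1.   0.2  0.3] w 0.0554 q [-0.45  0.44  1.81 -0.    0.89  0.93]
delta tool [-0.0008 -0.0007 -0.0006]
```

View pics/w6.png

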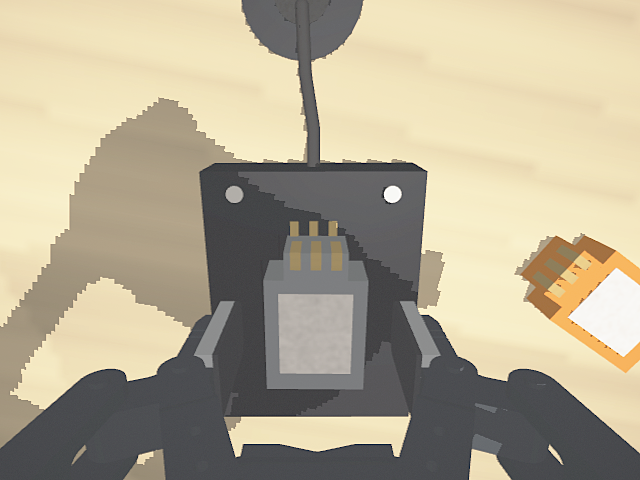

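The pack is centred between the jaws (px 264..367, jaw centre 317). Gripping at 40 N.

>>> send_rows:
  increments:
    - [0.3, 0, 0, 0, 0]
    - [0.3, 0, 0, 0, 0]
    - [0.3, 0, 0, 0, 0]
    - [0.3, 0, 0, 0, 0]
  squeeze: 40

```text
clock: 9.82
position: [0.5338, -0.1814, 0.028]
ee_rot: [-0.0, 0.77, -0.638, 0.001]
contact_force: [0.1, 0.0, 5.9]
width: 0.0349
```

>>> send_rows:
  increments:
    - [0.3, 0, 0, -0.01, 0]
    - [0.3, 0, 0, -0.02, 0]
    - [0.3, 0, 0, -0.03, 0]
    - [0.3, 0, 0, -0.03, 0]
    - [0.3, 0, 0, -0.03, 0]
    - [0.3, 0, 0, -0.03, 0]
    - [0.3, 0, 0, 0, 0]

```text
clock: 10.7
position: [0.5345, -0.1817, 0.1796]
ee_rot: [-0.001, 0.77, -0.638, 0.003]
contact_force: [-0.6, 0.2, -1.5]
width: 0.0345
```

```bash
python3 - <<'E'
from h import *
s,R=tool()
snap("wrist","w7")
E
```

```text
t10.70 pos [ 0.5345 -0.1817  0.1796] xyaw -79.36 z [ 0.005 -0.002 -1.   ] F [-0.6  0.2 -1.5] w 0.0345 q [-0.45  0.29  1.62 -0.    1.23  0.93]
```

View pics/w7.png

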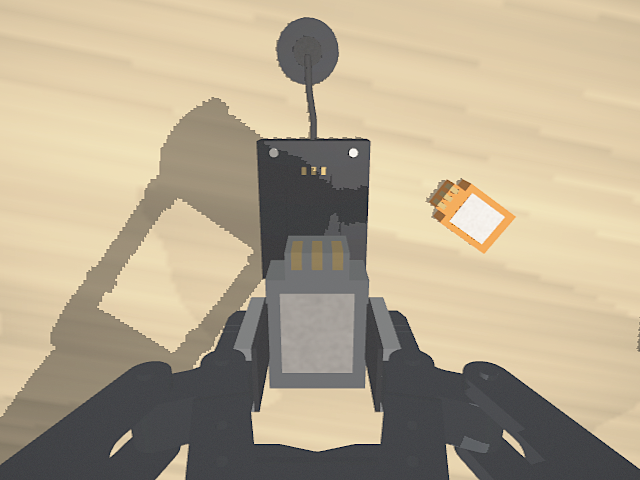

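```bash
python3 - <<'E'
from h import *
im=cv2.imread("pics/w7_raw.png")
v=cv2.resize(im[225:400,245:390],None,fx=3.4,fy=3.4,interpolation=cv2.INTER_CUBIC); cv2.imwrite("pics/w7c.png",np.uint8(255*(v/255.)**.5)); print(v.shape)
E
```

```text
(595, 493, 3)
```

View pics/w7c.png

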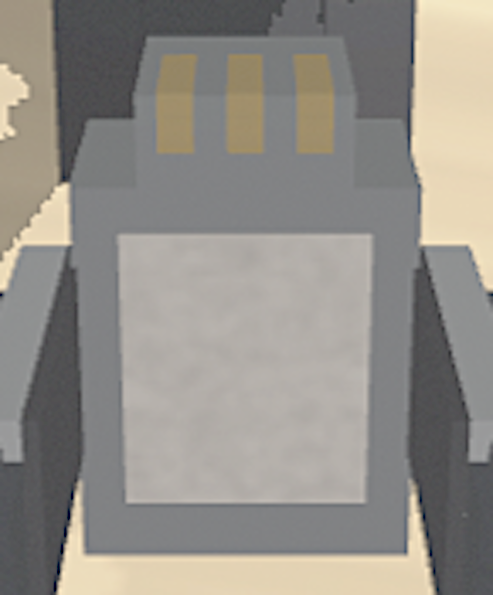

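```bash
python3 - <<'E'
from h import *
c=np.load("pics/w7.npy",allow_pickle=True).item()
A=lambda p:np.array(p)/3.4+[245,225]
tcp=np.array([.5345,-.1817,.1796]); s,R=tool()
for dz in (.008,.010,.012):
    P=plane(c,A([(70,188),(420,188),(407,553),(85,553),(134,95),(355,95)]),tcp[2]+dz)
    Q=(P-tcp)@R
    print(dz,Q[:,:2].round(4).tolist(),"w",np.linalg.norm(P[0]-P[1]).round(4),np.linalg.norm(P[2]-P[3]).round(4),"len",((Q[2]+Q[3]-Q[4]-Q[5])/2)[1].round(4),"origin in tool",((Q[2]+Q[3]+Q[4]+Q[5])/4)[:2].round(4))
P=plane(c,A([(147,38),(345,38)]),tcp[2]-.010); print(((P-tcp)@R).round(4), np.linalg.norm(P[0]-P[1]))
E
```

```text
t10.75 pos [ 0.5333 -0.1811  0.1777] xyaw -79.35 z [ 0.001 -0.001 -1.   ] F [ 0.5  0.2 -2.7] w 0.0350 q [-0.45  0.29  1.62 -0.    1.23  0.93]
0.008 [[-0.0184, -0.0193], [0.0178, -0.0193], [0.018, 0.0251], [-0.0182, 0.0251], [-0.0115, -0.0295], [0.0108, -0.0295]] w 0.0361 0.0362 len 0.0546 origin in tool [-0.0002 -0.0022]
0.01 [[-0.0181, -0.0202], [0.0175, -0.0202], [0.0177, 0.0236], [-0.018, 0.0236], [-0.0114, -0.0302], [0.0106, -0.0302]] w 0.0356 0.0357 len 0.0538 origin in tool [-0.0002 -0.0033]
0.012 [[-0.0178, -0.0211], [0.0172, -0.0211], [0.0174, 0.0221], [-0.0177, 0.0221], [-0.0112, -0.0309], [0.0105, -0.0309]] w 0.0351 0.0352 len 0.053 origin in tool [-0.0003 -0.0044]
[[-0.0114 -0.03    0.01  ]
 [ 0.011  -0.03    0.01  ]] 0.02239634154224057
```

The pack sits square in the grip: its origin is at tool (0, -3 mm), width 35.7 (36) and length 53.8 (54) mm. Carrying it to the bay, then turning.

>>> send_rows:
  increments:
    - [0.3, -0.055, -0.007, 0, 0]
    - [0.3, -0.055, -0.007, 0, 0]
    - [0.3, -0.055, -0.007, 0, 0]
    - [0.3, -0.055, -0.007, 0, 0]
    - [0.3, -0.055, -0.007, 0, 0]
    - [0.3, -0.055, -0.007, 0, 0]
    - [0.3, -0.055, -0.007, 0, 0]
    - [0.3, -0.055, -0.007, 0, 0]

```text
clock: 11.75
position: [0.5054, 0.263, 0.1751]
ee_rot: [0.002, 0.77, -0.638, -0.001]
contact_force: [0.4, -0.1, -1.2]
width: 0.0346
```

>>> send_rows:
  increments:
    - [0.3, 0, 0, 0, -0.18]
    - [0.3, 0, 0, 0, -0.18]
    - [0.3, 0, 0, 0, -0.18]
    - [0.3, 0, 0, 0, -0.18]
    - [0.3, 0, 0, 0, -0.18]
    - [0.3, 0, 0, 0, -0.18]
    - [0.3, 0, 0, 0, -0.18]
    - [0.3, 0, 0, 0, -0.18]

```text
clock: 12.75
position: [0.5056, 0.2611, 0.1749]
ee_rot: [0.001, 1.0, 0.03, -0.002]
contact_force: [-0.4, 0.0, -1.6]
width: 0.0346
```

>>> send_rows:
  increments:
    - [0.3, 0, 0, 0, -0.1]
    - [0.3, 0, 0, 0, 0]
    - [0.3, 0, 0, 0, 0]

```text
clock: 13.12
position: [0.5063, 0.2615, 0.1761]
ee_rot: [0.0, 0.997, 0.077, -0.001]
contact_force: [0.3, -0.2, -1.9]
width: 0.0348
```

```bash
python3 - <<'E'
from h import *
s,R=tool()
yaw=np.degrees(np.arctan2(R[1,0],R[0,0])); print("delta tool",toxy(np.array([.506,.2613,.115])-s["position"],R).round(4),"turn",np.radians(yaw-8.8).round(4))
snap("wrist","w8")
E
```

```text
t13.12 pos [0.5063 0.2615 0.1761] xyaw 8.80 z [-0.002 -0.001 -1.   ] F [ 0.3 -0.2 -1.9] w 0.0348 q [ 0.35  0.31  1.6  -0.    1.23  0.2 ]
delta tool [-0.0002  0.0001  0.0611] turn -0.0
```

View pics/w8.png

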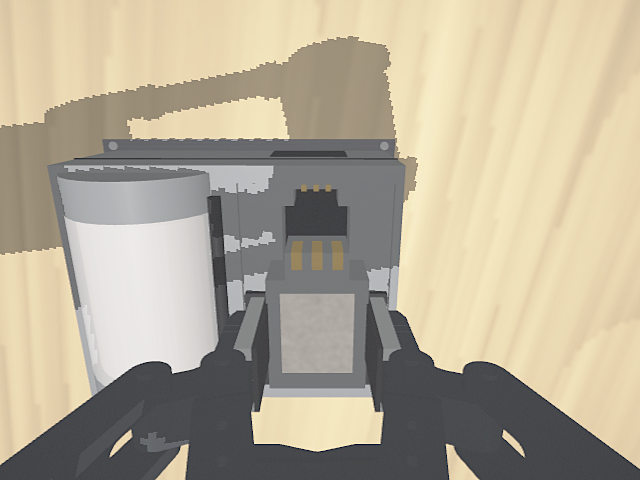

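```bash
python3 - <<'E'
from h import *
c=np.load("pics/w8.npy",allow_pickle=True).item(); im=cv2.imread("pics/w8_raw.png")
yaw=np.radians(8.8); ex=np.array([np.cos(yaw),np.sin(yaw)]); ey=np.array([-np.sin(yaw),np.cos(yaw)]); b=np.array([.5055,.2643])
pts=[(-.02,.019),(-.013,.019),(-.013,.029),(.013,.029),(.013,.019),(.02,.019)]
U=proj(c,np.array([[*(b+x*ex+y*ey),.081] for x,y in pts])); print(U.round(1).tolist())
v=cv2.resize(im[170:290,260:375],None,fx=5,fy=5,interpolation=cv2.INTER_CUBIC); v=np.uint8(255*(v/255.)**.5)
for u in U: cv2.circle(v,tuple(int(t) for t in ((u-[260,170])*5)),3,(0,0,255),-1)
cv2.imwrite("pics/w8c.png",v)
E
```

```text
[[280.9, 205.3], [292.8, 205.3], [292.5, 188.4], [337.6, 188.5], [337.3, 205.4], [349.3, 205.4]]
```

View pics/w8c.png

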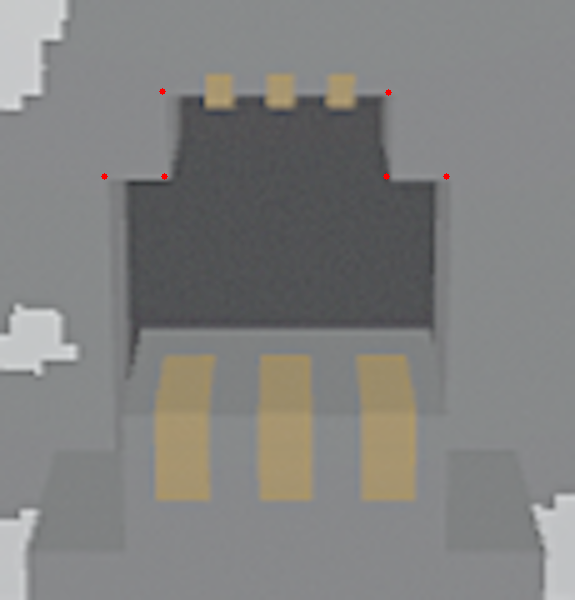

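The rim matches the earlier measurement within 0.6 mm (notch edges at px (294,217) and (337,216) in the full frame). Descending with that small shift.

>>> send_rows:
  increments:
    - [0.3, 0.0003, 0.0004, 0.02, 0]
    - [0.3, 0, 0, 0.025, 0]
    - [0.3, 0, 0, 0.015, 0]
    - [0.3, 0, 0, 0.008, 0]
    - [0.3, 0, 0, 0, 0]
    - [0.3, 0, 0, 0, 0]

```text
clock: 13.92
position: [0.5079, 0.2616, 0.1099]
ee_rot: [-0.0, 0.997, 0.077, 0.001]
contact_force: [0.7, -0.1, -1.2]
width: 0.0348
```

```bash
python3 - <<'E'
from h import *
s,R=tool()
snap("wrist","w9",(200,180,440,420),2.4,.5)
yaw=np.degrees(np.arctan2(R[1,0],R[0,0])); print("delta tool",toxy(np.array([.5062,.2610,.081])-s["position"],R).round(4),"turn",np.radians(yaw-8.8).round(4))
E
```

```text
t13.93 pos [0.5079 0.2616 0.1099] xyaw 8.88 z [ 0.002  0.    -1.   ] F [ 0.7 -0.1 -1.2] w 0.0348 q [ 0.35  0.36  1.7  -0.    1.08  0.2 ]
delta tool [-0.0019  0.0003  0.0289] turn 0.0014
```

View pics/w9.png

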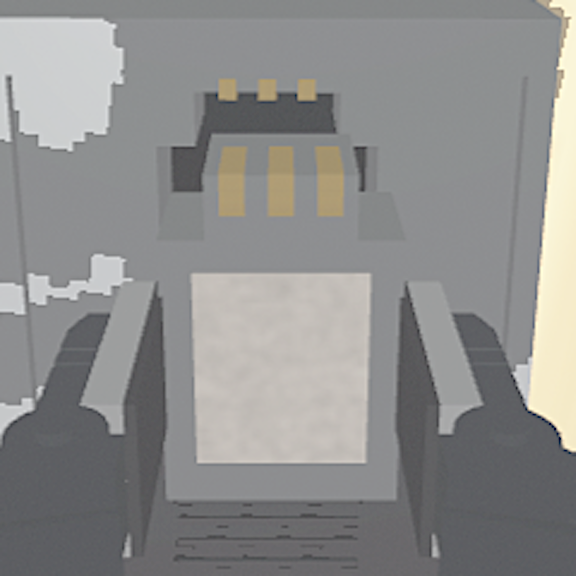

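```bash
python3 - <<'E'
from h import *
c=np.load("pics/w9.npy",allow_pickle=True).item()
A=lambda p:np.array(p)/2.4+[200,180]
s,R=tool(); tcp=np.array([.5079,.2616,.1099])
P=(plane(c,A([(195,94),(340,94),(158,147),(377,147)]),.081)-tcp)@R
print(P[:,:2].round(4).tolist())
Q=(plane(c,A([(203,175),(358,175),(167,499),(397,499)]),tcp[2]+.0095)-tcp)@R; print(Q[:,:2].round(4).tolist())
E
```

```text
t13.97 pos [0.5079 0.2616 0.11  ] xyaw 8.88 z [ 0.002  0.001 -1.   ] F [-0.8  0.3 -0.9] w 0.0347 q [ 0.35  0.36  1.7  -0.    1.08  0.2 ]
[[-0.0143, -0.0313], [0.0114, -0.0314], [-0.0212, -0.0214], [0.0183, -0.0215]]
[[-0.0101, -0.0298], [0.0118, -0.0298], [-0.017, 0.0245], [0.0193, 0.0245]]
```

>>> send_rows:
  increments:
    - [0.3, -0.0024, 0.0003, 0, 0]
    - [0.3, 0, 0, 0.008, 0]
    - [0.3, 0, 0, 0.006, 0]
    - [0.3, 0, 0, 0, 0]
    - [0.3, 0, 0, 0, 0]

```text
clock: 14.6
position: [0.505, 0.2607, 0.095]
ee_rot: [0.0, 0.997, 0.077, -0.0]
contact_force: [0.5, 0.0, -1.9]
width: 0.0345
```

```bash
python3 - <<'E'
from h import *
s,R=tool()
snap("wrist","w10",(200,180,440,420),2.4,.5)
yaw=np.degrees(np.arctan2(R[1,0],R[0,0])); print("delta tool",toxy(np.array([.5062,.2610,.081])-s["position"],R).round(4),"turn",np.radians(yaw-8.8).round(4))
E
```

```text
t14.60 pos [0.505  0.2607 0.095 ] xyaw 8.88 z [-0. -0. -1.] F [ 0.5  0.  -1.9] w 0.0345 q [ 0.35  0.37  1.72 -0.    1.05  0.2 ]
delta tool [ 0.0012 -0.0001  0.014 ] turn 0.0014
```

View pics/w10.png

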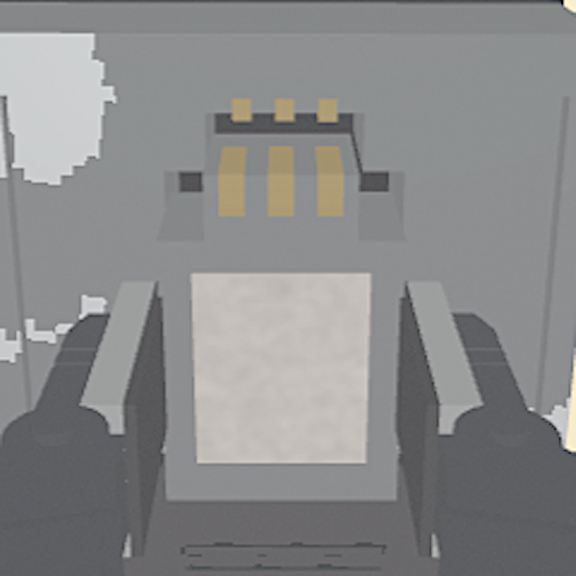

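The bay centre is now at crop x 284.5 and the pack at 281, about 0.6 mm off. Correcting and lowering to the channel floor.

>>> send_rows:
  increments:
    - [0.3, 0.0006, 0, 0, 0]
    - [0.3, 0, 0, 0.005, 0]
    - [0.3, 0, 0, 0.005, 0]
    - [0.3, 0, 0, 0.003, 0]
    - [0.3, 0, 0, 0, 0]

```text
clock: 15.28
position: [0.5053, 0.2607, 0.0817]
ee_rot: [0.0, 0.997, 0.077, -0.0]
contact_force: [0.8, 0.5, -0.8]
width: 0.0347
```

```bash
python3 - <<'E'
from h import *
s,R=tool()
snap("wrist","w11",(200,180,440,420),2.4,.5)
E
```

```text
t15.28 pos [0.5053 0.2607 0.0817] xyaw 8.88 z [-0.001 -0.    -1.   ] F [ 0.8  0.5 -0.8] w 0.0347 q [ 0.35  0.39  1.74 -0.    1.02  0.2 ]
```

View pics/w11.png

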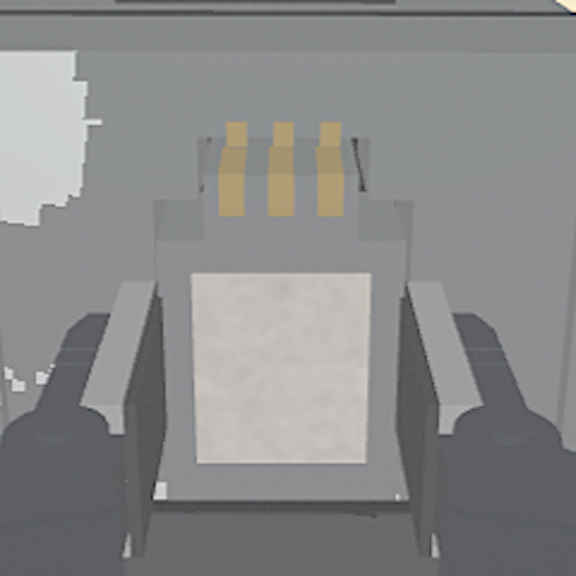

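No contact force, and the nose is inside the notch outline (crop (198..368, 138..200)). Releasing.

>>> send_rows:
  increments:
    - [0.5, 0, 0, 0, 0]
    - [0.58, 0, 0, 0, 0]
    - [0.58, 0, 0, 0, 0]
    - [0.58, 0, 0, 0, 0]

```text
clock: 15.82
position: [0.5056, 0.2608, 0.0823]
ee_rot: [0.0, 0.997, 0.077, 0.0]
contact_force: [-0.3, -0.8, 0.2]
width: 0.0495
```

>>> send_rows:
  increments:
    - [0.58, 0, 0, -0.02, 0]
    - [0.58, 0, 0, -0.04, 0]
    - [0.58, 0, 0.01, -0.04, 0]
    - [0.58, 0, 0.03, 0, 0]
    - [0.58, 0, 0.03, 0, 0]
    - [0.3, 0, 0, 0, 0]
    - [0, 0, 0, 0, 0]

```text
clock: 16.7
position: [0.5163, 0.1921, 0.1821]
ee_rot: [-0.0, 0.997, 0.077, -0.0]
contact_force: [-0.4, 0.2, -0.4]
width: 0.0138
```

```bash
python3 - <<'E'
from h import *
s,R=tool()
snap("wrist","w12")
im=cv2.imread("pics/w12_raw.png")
E
```

```text
t16.70 pos [0.5163 0.1921 0.1821] xyaw 8.86 z [-0.     0.001 -1.   ] F [-0.4  0.2 -0.4] w 0.0138 q [0.23 0.27 1.64 0.   1.23 0.07]
```

View pics/w12.png

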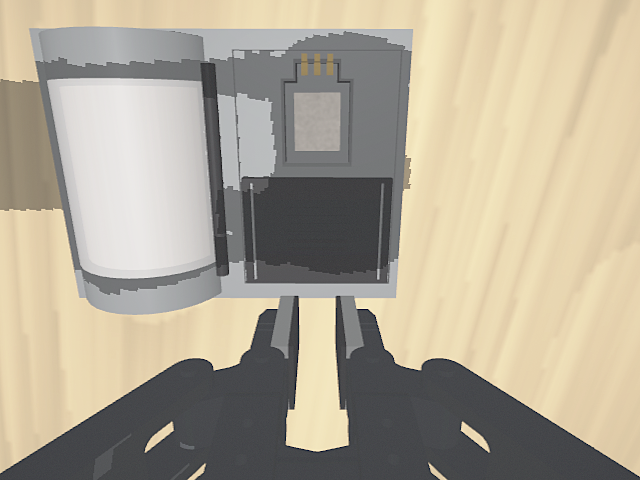

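The pack lies in the bay at px (285..350, 60..165). The cover is still open below it at (242..391, 178..283). Next I check that the pack is flat and down.

```bash
python3 - <<'E'
from h import *
im=cv2.imread("pics/w12_raw.png")
v=cv2.resize(im[45:175,270:365],None,fx=4.6,fy=4.6,interpolation=cv2.INTER_CUBIC); cv2.imwrite("pics/w12c.png",np.uint8(255*(v/255.)**.5)); print(v.shape)
E
```

```text
(598, 437, 3)
```

View pics/w12c.png

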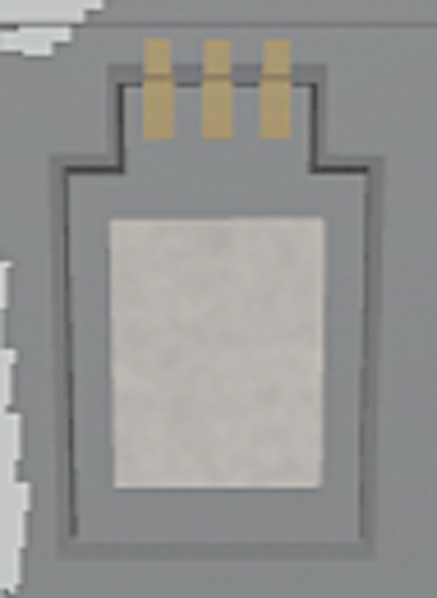

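```bash
python3 - <<'E'
from h import *
c=np.load("pics/w12.npy",allow_pickle=True).item()
A=lambda p:np.array(p)/4.6+[270,45]
for z in (.074,.078,.082,.09):
    P=plane(c,A([(69,172),(367,172),(361,540),(76,540),(122,86),(316,86)]),z)[:,:2]
    d=lambda a,b:round(float(np.linalg.norm(P[a]-P[b])*1000),1)
    m=lambda a,b:(P[a]+P[b])/2
    print(z,"w",d(0,1),d(3,2),"nose",d(4,5),"len",round(float(np.linalg.norm(m(4,5)-m(2,3))*1000),1),"ctr",((m(4,5)+m(2,3))/2).round(4))
P=plane(c,A([(52,157),(384,157),(374,558),(60,558),(108,66),(326,66)]),.081)[:,:2]
m=lambda a,b:(P[a]+P[b])/2
print("bay w",np.linalg.norm(P[0]-P[1]),np.linalg.norm(P[2]-P[3]),"len",np.linalg.norm(m(4,5)-m(2,3)),"ctr",((m(4,5)+m(2,3))/2).round(4))
E
```

```text
0.074 w 36.6 37.0 nose 23.5 len 54.7 ctr [0.5063 0.264 ]
0.078 w 36.0 36.4 nose 23.2 len 53.8 ctr [0.5063 0.2641]
0.082 w 35.5 35.8 nose 22.8 len 52.9 ctr [0.5063 0.2642]
0.09 w 34.3 34.7 nose 22.0 len 51.2 ctr [0.5062 0.2643]
bay w 0.03957005905199486 0.03976021080864994 len 0.05757899164418139 ctr [0.5061 0.2641]
```

At z=0.078 the pack's sizes fit exactly (36.0-36.4 x 53.8 mm, front and back equal), so it lies flat on the bottom, centred within 0.2 mm of the bay. Now to press on the cover and shut it.

>>> send_rows:
  increments:
    - [0, 0, -0.003, 0, 0]
    - [0, 0, 0, 0.03, 0]
    - [0, 0, 0, 0.03, 0]
    - [0, 0, 0, 0.02, 0]
    - [0, 0, 0, 0.01, 0]
    - [0, 0, 0, 0.004, 0]
    - [0, 0, 0, 0, 0]

```text
clock: 17.62
position: [0.5163, 0.1949, 0.0885]
ee_rot: [-0.0, 0.997, 0.078, 0.0]
contact_force: [0.2, -0.3, 0.5]
width: 0.0002
```

>>> send_rows:
  increments:
    - [0, 0, 0, 0.002, 0]
    - [0, 0, 0, 0, 0]

```text
clock: 17.88
position: [0.5162, 0.1946, 0.0866]
ee_rot: [-0.0, 0.997, 0.077, 0.0]
contact_force: [-0.5, -0.1, 0.6]
width: -0.0004
```

>>> send_rows:
  increments:
    - [0, 0, 0, 0.0018, 0]
    - [0, 0, 0, 0, 0]

```text
clock: 18.12
position: [0.5163, 0.1946, 0.085]
ee_rot: [-0.0, 0.997, 0.077, 0.001]
contact_force: [-0.4, -1.2, 3.7]
width: 0.0002
```

>>> send_rows:
  increments:
    - [0, 0, 0, 0.0012, 0]
    - [0, 0, 0, 0, 0]

```text
clock: 18.38
position: [0.5163, 0.1946, 0.0849]
ee_rot: [-0.0, 0.997, 0.077, 0.001]
contact_force: [-3.0, -0.6, 12.4]
width: -0.0002
```

>>> send_rows:
  increments:
    - [0, 0, 0, -0.0002, 0]
    - [0, 0, -0.005, 0, 0]
    - [0, 0, -0.008, 0, 0]
    - [0, 0, -0.008, 0, 0]
    - [0, 0, -0.008, 0, 0]
    - [0, 0, -0.008, 0, 0]
    - [0, 0, 0, 0, 0]

```text
clock: 19.25
position: [0.5105, 0.232, 0.085]
ee_rot: [-0.001, 0.997, 0.078, 0.001]
contact_force: [-2.4, 0.7, 10.6]
width: -0.0002
```

>>> send_rows:
  increments:
    - [0, 0, -0.008, 0, 0]
    - [0, 0, -0.008, 0, 0]
    - [0, 0, -0.008, 0, 0]
    - [0, 0, -0.005, 0, 0]
    - [0, 0, -0.004, 0, 0]
    - [0, 0, -0.004, 0, 0]
    - [0, 0, -0.003, 0, 0]
    - [0, 0, 0, 0, 0]

```text
clock: 20.25
position: [0.5055, 0.2688, 0.085]
ee_rot: [0.002, 0.997, 0.078, 0.002]
contact_force: [0.3, -6.1, 10.2]
width: 0.0001
```

```bash
python3 - <<'E'
from h import *
s,R=tool()
snap("wrist","w13")
E
```

```text
t20.25 pos [0.5055 0.2688 0.085 ] xyaw 8.97 z [ 0.003 -0.003 -1.   ] F [ 0.3 -6.1 10.2] w 0.0001 q [ 0.37  0.39  1.73 -0.01  1.02  0.22]
```

View pics/w13.png

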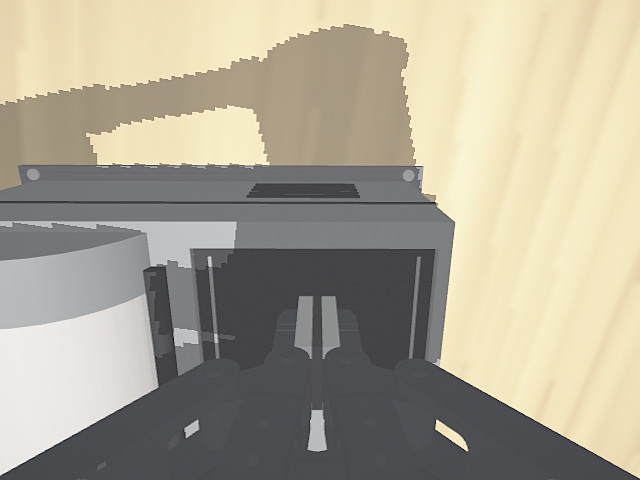

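The fingers went about 75 mm with 6 N reaction at the end, so the cover is against its stop, px (191..437, 249..). Lifting off to check.

>>> send_rows:
  increments:
    - [0, 0, 0, -0.01, 0]
    - [0, 0, 0, -0.04, 0]
    - [0, 0, 0, -0.05, 0]
    - [0, 0, 0.03, -0.02, 0]
    - [0, 0, 0.04, 0, 0]
    - [0, 0, 0.04, 0, 0]
    - [0, 0, 0, 0, 0]
    - [0, 0, 0, 0, 0]

```text
clock: 21.3
position: [0.5209, 0.1626, 0.2034]
ee_rot: [-0.001, 0.997, 0.077, -0.0]
contact_force: [-1.4, -1.0, -0.1]
width: -0.0
```

```bash
python3 - <<'E'
from h import *
s,R=tool()
c,im=snap("wrist","w14")
v=cv2.resize(im[30:240,210:430],None,fx=2.7,fy=2.7,interpolation=cv2.INTER_CUBIC); cv2.imwrite("pics/w14c.png",np.uint8(255*(v/255.)**.5))
snap("top","t14")
E
```

```text
t21.30 pos [0.5209 0.1626 0.2034] xyaw 8.85 z [-0.     0.001 -1.   ] F [-1.4 -1.  -0.1] w -0.0000 q [0.17 0.25 1.61 0.   1.28 0.02]
```

View pics/w14.png

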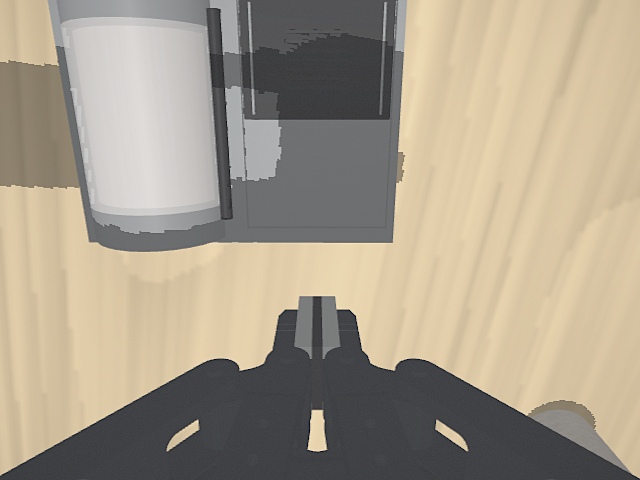

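View pics/w14c.png

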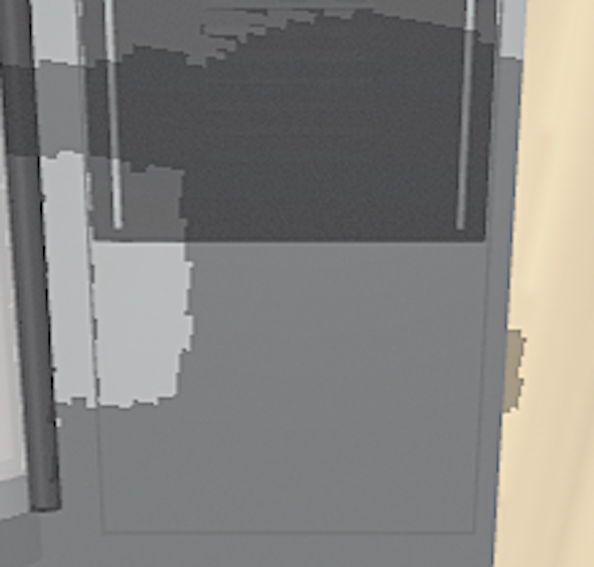

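View pics/t14.png

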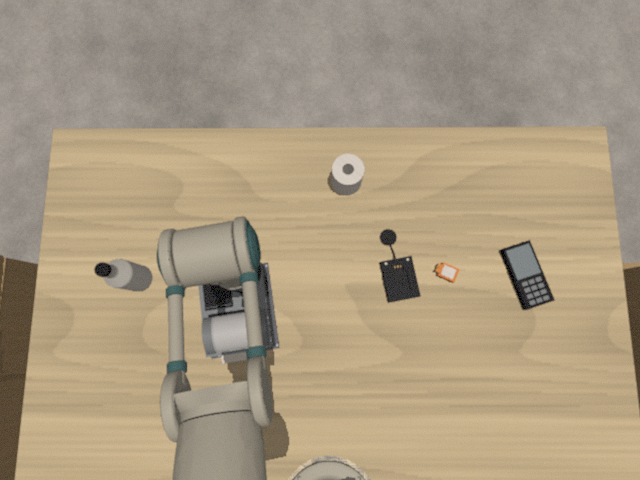

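The cover is at the +y end, but its far edge is cut off. The bystanders and the decoy are unmoved, and the cradle is empty. Moving a bit to see the shut edge.

>>> send_rows:
  increments:
    - [0, 0, -0.03, -0.03, 0]
    - [0, 0, 0, 0, 0]
    - [0, 0, 0, 0, 0]

```text
clock: 21.78
position: [0.5159, 0.192, 0.2328]
ee_rot: [0.0, 0.997, 0.078, -0.0]
contact_force: [-0.7, 0.2, -0.2]
width: 0.0001
```

```bash
python3 - <<'E'
from h import *
s,R=tool()
c,im=snap("wrist","w15")
v=cv2.resize(im[30:230,220:420],None,fx=3,fy=3,interpolation=cv2.INTER_CUBIC); cv2.imwrite("pics/w15c.png",np.uint8(255*(v/255.)**.5))
E
```

```text
t21.77 pos [0.5159 0.192  0.2328] xyaw 8.97 z [-0.001 -0.001 -1.   ] F [-0.7  0.2 -0.2] w 0.0001 q [ 0.23  0.24  1.55 -0.    1.35  0.07]
```

View pics/w15c.png

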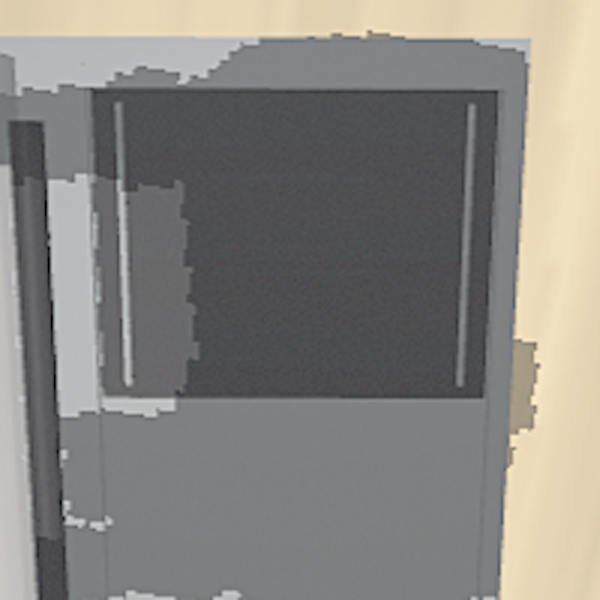

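```bash
python3 - <<'E'
from h import *
c=np.load("pics/w15.npy",allow_pickle=True).item()
A=lambda p:np.array(p)/3+[220,30]
yaw=np.radians(8.8); ey=np.array([-np.sin(yaw),np.cos(yaw)])
P=plane(c,A([(91,89),(498,89),(484,398),(103,398)]),.085)[:,:2]
print("edges along printer y",(P@ey).round(4),"ctr",P.mean(0).round(4))
E
```

```text
edges along printer y [0.2163 0.2167 0.1508 0.1505] ctr [0.5059 0.2641]
```

The cover's +y edge is at 0.2165 along the printer's y and the channel end is at 0.2161, so the cover is shut. The arm is clear of everything. Handing in.

```bash
python3 - <<'E'
from h import *
tool(); print(manip.sign_off())
E
```

```text
t21.82 pos [0.5157 0.1916 0.2324] xyaw 8.94 z [-0.002 -0.001 -1.   ] F [ 0.2 -0.4  0.9] w 0.0002 q [ 0.23  0.24  1.55 -0.    1.35  0.07]
the job is handed in; nothing more can be done
None
```

The charged battery is in the printer and the cover is shut again. I handed the job in at 21.8 s of the 72 s allowed; sign-off gave no verdict.

- **Opening:** I pressed the cover at about 10 N and dragged it to its open stop.
- **Placing:** I lifted the grey, white-labelled pack from the cradle, not the orange decoy. I lowered it nose-first into the bay and let it slide down.
- **Closing:** I dragged the cover shut against its stop, at about 10 N down with about 6 N reaction along the slide at the end.

**Last checks:**
- **Pack:** seen from above before closing, it measured 36.0–36.4 x 53.8 mm when taken at z = 0.078. That means it lies flat on the bottom, within about 0.2 mm of the bay centre.
- **Cover:** its +y edge is 0.4 mm past the measured channel end, which is within measuring error, and no gap shows.
- **Surroundings:** in a top view taken after the cover was shut, the bottle, label roll, terminal and decoy looked unmoved by eye, and the cradle was empty.
- **Arm:** the gripper is empty, about 0.15 m above the printer, with no contact force.

**Disagreements:** while lowering the pack, the arm's position wandered sideways by up to 2.5 mm. I corrected it from the wrist picture before the pack entered the bay. While gripping the pack in its cradle I read an upward force of about 6 N, probably the fingers pushing the pack down as they closed. No check failed.

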